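# Make up two beading kits

## Task

Make up the two beading kits from the stock on the table. The stringing kit goes in the broad three-well tray: the crimper lying in the long well, the small wire spool in the larger of the two wells beside it and the slim vial in the smaller one; the hole-finishing kit goes in the narrow two-well tray: the reamer lying in the long well and the low, wide bead jar in the short well. Jar, vial and spool stand upright with their caps or flanges up, each thing flat on the floor of its well, and the large spool, the canister and the lime sorting tray stay where they are.

Things in the scene. Friction and masses are not known exactly. Their poses are not given: they have to be found in the camera images.
- crimper: Aluminium lever-action bead crimper (pliers shape) lying flat, 131 mm long, 14 mm thick, 0.15 kg. Origin: underside, middle of the waist (pivot block 24 mm wide across y, 36 mm long, flat sides: grip here, near the centre of mass; its well leaves 27 mm either side). x points to the jaws (tip at +59 mm, 20 mm wide); two handles spread to -x (end at -71 mm, 44 mm wide over both), z up.
- reamer: Stainless bead reamer lying on its side, 120 mm long, 0.06 kg: eight-sided handle 14 mm across flats from x = -60 to +18 mm, then a thin tapering point to +60 mm. Origin: on the axis at mid-length, 7 mm above what it lies on. x points along the axis to the point. Grip the handle across its 14 mm, best near x = -20 mm (centre of mass).
- vial: Slim clear vial with aluminium cap, full of tiny crimps, standing: 30 mm diameter, 60 mm tall, 0.045 kg. Origin: centre of its underside, z up.
- jar: Low wide clear bead jar with aluminium lid, standing: 44 mm diameter, 34 mm tall, 0.07 kg. Origin: centre of its underside, z up.
- small_spool: Small wire spool (grey flanges, copper wire) standing on a flange: 46 mm diameter, 28 mm tall, flanges 4 mm thick, wire wound to 42 mm diameter, 0.09 kg. Origin: centre of its underside, z up.
- large_spool: Large wire spool of the same make, 68 mm diameter, 44 mm tall; belongs to neither kit and stays where it is. Origin: centre of its underside.
- broad_tray: Broad white kit tray, loose, 0.5 kg, 160 (x) by 164 mm (y), rim 12 mm high, walls and dividers 4 mm thick, floor 3 mm thick. Origin: centre of its underside, z up. Long well 78 x 156 mm along y, centre at x = -37, y = 0 mm; larger side well 70 (x) by 98 (y) mm, centre at x = +41, y = -29; smaller side well 70 (x) by 54 (y) mm, centre at x = +41, y = +51.
- narrow_tray: Narrow white kit tray, loose, 0.4 kg, 74 (x) by 222 mm (y), rim 12 mm high, walls and divider 4 mm thick, floor 3 mm thick. Origin: centre of its underside, z up. Two wells in line: long well 66 x 140 mm along y, centre at x = 0, y = -37 mm; short well 66 (x) by 70 (y) mm, centre at x = 0, y = +72 mm.
- canister: Lidded white ceramic canister with blue bands, 94 mm diameter, 132 mm tall; stays where it is. Origin: centre of its underside.
- sorting_tray: Lime plastic bead sorting tray with six wells, 120 (x) by 160 (y) by 18 mm, beads in it; stays where it is. Origin: centre of its underside.
Things that resemble listed ones, but are neither listed nor needed, are in the scene too. Several things have the shape of the reamer; the one meant has the colours described above.

How it is judged:
At the end, for the whole second after the job is handed in: Broad tray: crimper lengthwise in the long well, small spool in the larger side well, vial in the smaller. Narrow tray: reamer lengthwise in the long well, jar in the short one. All on the floor (height within 3 mm), anywhere in the well, spool, vial and jar upright (0.12 rad), released, at rest (x of crimper in the frame of broad_tray between -0.066 and -0.008 m and y of crimper in the frame of broad_tray between -0.022 and 0.022 m and z of crimper in the frame of broad_tray between 0 and 0.006 m and angle between the x axis of crimper and the y axis of broad_tray, either way round below 0.45 rad and linear speed of each of crimper, small_spool, vial, reamer, jar below 0.02 m/s and contact force between the fingers and crimper below 0.05 N and x of small_spool in the frame of broad_tray between 0.026 and 0.056 m and y of small_spool in the frame of broad_tray between -0.058 and 0 m and z of small_spool in the frame of broad_tray between 0 and 0.006 m and angle between each of small_spool, vial, jar's own z axis and vertical below 0.12 rad and contact force between the fingers and small_spool below 0.05 N and x of vial in the frame of broad_tray between 0.018 and 0.064 m and y of vial in the frame of broad_tray between 0.036 and 0.066 m and z of vial in the frame of broad_tray between 0 and 0.006 m and contact force between the fingers and vial below 0.05 N and x of reamer in the frame of narrow_tray between -0.029 and 0.029 m and y of reamer in the frame of narrow_tray between -0.052 and -0.022 m and z of reamer in the frame of narrow_tray between 0.007 and 0.013 m and angle between the x axis of reamer and the y axis of narrow_tray, either way round below 0.45 rad and contact force between the fingers and reamer below 0.05 N and x of jar in the frame of narrow_tray between -0.016 and 0.016 m and y of jar in the frame of narrow_tray between 0.056 and 0.088 m and z of jar in the frame of narrow_tray between 0 and 0.006 m and contact force between the fingers and jar below 0.05 N); the robot touches nothing.
It fails at once if the large spool is moved more than 20 mm (distance of large_spool from where it was at the start of the episode above 0.02 m).
It fails at once if the ceramic canister is moved more than 20 mm (distance of canister from where it was at the start of the episode above 0.02 m).
It fails at once if the lime sorting tray is moved more than 20 mm (distance of sorting_tray from where it was at the start of the episode above 0.02 m).
It also fails if it takes over 128 s, if anything falls off the work surface, if the arm or the gripper's body presses on something with over 40 N, if the wrist force passes 120 N, or if a joint passes its speed limit or range.

## Robot

A 6-joint arm with a two-finger parallel gripper is mounted at the origin on the work surface. World frame = base frame: x ahead of the robot, y to its left, z up, the work surface at z = 0. Lengths are in m, angles in rad, forces in N, time in s.
With the tool pointing down it reaches from about 0.3 to 0.775 m from the base axis. Payload 14.6 kg.
Tool frame: the origin (TCP) lies on the mounting face of the last link; the fingertips stand 199 mm ahead of it and the grasp point (between the pads) lies 180 mm ahead of it; z points along the fingers, y is the line along which they close (so a half turn about z gives the same grasp; the last joint's range is limited). The gripper opens to 94 mm and grips with 3 to 60 N. Pads are 16 mm wide; open, the fingers measure 119 mm over their backs; the gripper's body (75 mm by 177 mm) begins 78 mm behind the grasp point.
Start: joints at [1.281, 0.3, 1.521, -0, 1.321, -0.067], TCP at [0.122, 0.536, 0.405] pointing down, gripper open.
Joint ranges: [-3.03, 3.03], [-0.79, 2.21], [0.23, 2.52], [-1.04, 4.18], [0, 3.07], [-2.55, 2.55]. Speed limits (rad/s): [2.22, 2.22, 2.57, 3.14, 3.14, 3.14].

## Interface

Orientations are given as [roll, pitch, yaw] about the fixed x, y, z axes, in that order (R = Rz(yaw) Ry(pitch) Rx(roll)).
In Python, from station import telemetry, cams, workorder, finder gives the robot as it stands.
- The arm moves only by the tool jog_arm, never from a script. Its argument "rows" is a list of rows, each an object with "gripper": the finger opening in m, from 0 to 0.094; "slide": the shift along the tool's x, y, z in m, a list of three; "spin": the turn about the tool's z in rad. In form: [{"gripper": gripper, "slide": [tx, ty, tz], "spin": spin}, ...]. A call has 1 to 8 rows; each row is the pose to reach, as a shift and turn from the pose commanded when the call began, along the tool's axes at that moment; what a row does not reach only later rows make up. A row lasts 1/10 s, in which the tool goes at most 50 mm and 8.59 degrees, less where a joint would pass 70% of its speed; a pose out of reach is approached as far as the arm can. A call with a gripper value outside its range is refused whole. The fingers move at their own pace and stop on an object; "squeeze" is the grip in N (left out, the last holds). Time passes only in rows, so rows that repeat a pose let the fingers close. It gives the time, the measured TCP pose, the force, the opening and the grip force at its end, in the units of the state.
- telemetry.get_obs(): the state, without advancing time (a new reading comes with each control period).
- cams.camera(name): name is "scene" or "top" or "wrist"; returns (picture, depth): 480x640x3 uint8, red, green, blue; 480x640 float32, m along the optical axis (not along the pixel's ray), 0 where there is no reading.
- cams.camera_info(name): a dict with "camera_matrix" (3x3 intrinsics, pixels), "R" (3x3) and "t" (3): a world point X has camera coordinates R X + t; the wrist camera has in their place "tool_from_camera" (4x4, takes a point from camera to tool coordinates, whose origin is the TCP and whose axes are the flange's). Camera axes: x right, y down, z forward; pixel columns grow to the right and rows downward; lengths in m; the calibration is good to about 2 mm. The wrist camera is an equidistant fisheye: a pixel r from the principal point sees the ray r / f radians off the axis. A picture is of the moment at which its call begins: read the wrist's pose just before it. camera_info takes no time and is no camera call.
- workorder.hand_in(): hands the job in; it is judged then, once.
Trained networks look in the newest picture that a camera, given by its name, has taken for a name from the list of things; names that differ only in an ending like _2 or _b are one class to them, and where a whole thing is asked for, a point or a joint stands for the part that bears it (a point fixed in the world has none). Each returns a list of dicts, best first, with "confidence" (0 to 1); they miss things now and then, are a little off and sometimes report something else, mostly with a low value. They report only what shows in the picture. A call takes as long as a camera call. They do not tell look-alikes from the thing itself.
- finder.find_in(target, camera): "point" ([x, y, z] in m, in world coordinates, good to about 4 mm: the middle of the surface that is visible of it).
- finder.masks_of(target, camera): "region" (480x640 bool, what is visible of it).
The state is a dict: "time_s": time; "qpos": joint angles; "joint_vel": joint speeds; "tau": joint torques, N m; "ee_pos": TCP position; "eef_rot": TCP orientation; "force": force on the tool from outside, world axes, zero at the start; "moment": the same for the moment, N m; "grip_width": finger opening in m; "grip_force": force on a finger pad.
Only numpy, scipy, OpenCV 4.12 (cv2) and the standard library are available. Lean on these libraries where they do the work, as an engineer would, in place of code of your own. Each camera call takes 0.05 s, during which the arm holds its last target. There are 200 camera calls.

## Working session

There is one attempt and no reset: what is moved stays moved. The work goes in short steps, Python scripts to look and compute and a tool call to move; the robot and the scene stay as the last step left them, time stands still between calls to the robot, and variables do not carry over. Pictures are saved under pics/ and viewed, at most 14 in all, crops included, and the job is handed in when it is done.

Besides the shell and the picture viewer there is one more tool, called after "Call:" by a JSON object that holds its "name" and its "arguments", one argument or row to a line. jog_arm: Moves the arm, as the interface text tells. Its arguments: {"type":"object","properties":{"rows":{"type":"array","items":{"type":"object","properties":{"gripper":{"type":"number"},"slide":{"type":"array","items":{"type":"number"}},"spin":{"type":"number"}}}},"squeeze":{"type":"number"}},"required":["rows"]}

```bash
mkdir -p pics; ls; python3 - <<'E'
from station import telemetry, cams
import cv2
print(telemetry.get_obs())
for n in ("scene","top"):
    p,d=cams.camera(n); cv2.imwrite(f"pics/{n}0.png",p[:,:,::-1]); print(n,cams.camera_info(n))
print(cams.camera_info("wrist"))
E
```

```text
pics
{'time_s': 0.0, 'qpos': array([ 1.28138540e+00,  3.00477308e-01,  1.52156043e+00,  8.82594381e-07,
        1.32069269e+00, -6.66199369e-02]), 'joint_vel': array([ 7.76527844e-04,  1.75426473e-04,  1.94170817e-04, -1.14748234e-03,
        5.74233213e-05, -2.36742149e-03]), 'tau': array([-3.65784181e-03, -5.31797254e+01, -3.52743888e+01,  7.06721703e-02,
        2.42871634e-02,  1.84582700e-05]), 'ee_pos': array([0.1215298 , 0.53637803, 0.40409153]), 'eef_rot': array([-3.14045746e+00, -7.65954651e-05,  2.91880140e+00]), 'force': array([ 0.35040774, -0.94478923,  0.36884962]), 'moment': array([ 0.02382034, -0.04370374, -0.04212467]), 'grip_force': 0.0, 'grip_width': 0.09403580444733088}
scene {'camera_matrix': array([[462.88257707,   0.        , 320.30209736],
       [  0.        , 462.88257707, 236.00646939],
       [  0.        ,   0.        ,   1.        ]]), 'R': array([[ 0.71486324,  0.69924588,  0.00507471],
       [ 0.44494256, -0.44925769, -0.77472166],
       [-0.53944107,  0.55607799, -0.63228206]]), 't': array([-0.37091232, -0.17841753,  1.16083789])}
top {'camera_matrix
[... 193 characters left out ...]
49, -0.00155927],
       [-0.97845057,  0.04656409, -0.20116227],
       [ 0.20101028, -0.00797239, -0.97955669]]), 't': array([0.01796608, 0.51690004, 0.92858036])}
{'camera_matrix': array([[371.64829954,   0.        , 311.29456699],
       [  0.        , 371.64829954, 238.04571068],
       [  0.        ,   0.        ,   1.        ]]), 'tool_from_camera': array([[ 6.91719555e-04, -9.71294724e-01, -2.37878288e-01,
         6.95126740e-02],
       [ 9.99999620e-01,  7.97960108e-04, -3.50326849e-04,
        -1.62182487e-03],
       [ 5.30088005e-04, -2.37877955e-01,  9.71294908e-01,
         2.01040267e-02],
       [ 0.00000000e+00,  0.00000000e+00,  0.00000000e+00,
         1.00000000e+00]])}
```

View pics/top0.png

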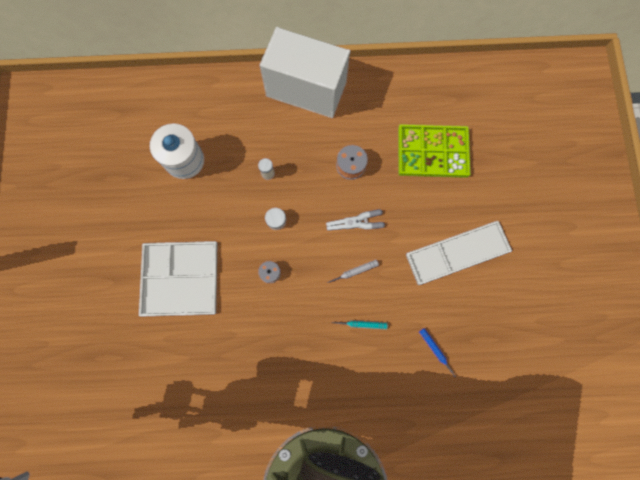

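View pics/scene0.png

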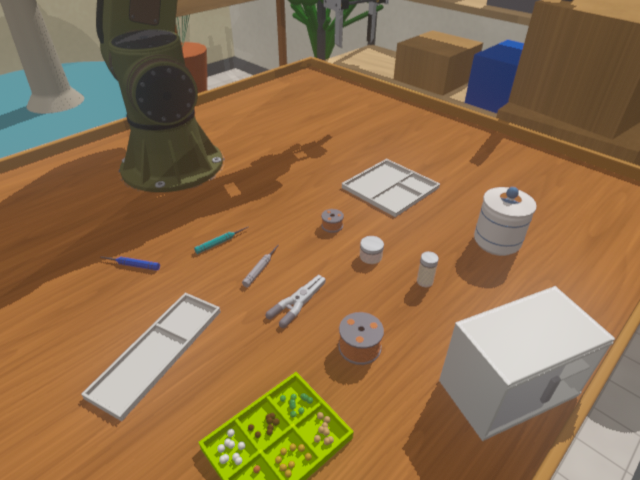

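Top picture: the reamer-shaped things are grey/steel (357,271), teal (365,324) and blue (437,350), so I choose the grey one. The spools are small (269,272) and large (352,160). The white round things are the jar (275,218), vial (266,167) and canister (178,150). Crimper (355,221), broad tray (178,279), narrow tray (459,253), and there's also a white box (305,72).

```bash
cat > h.py <<'E'
import numpy as np, cv2
from station import telemetry, cams, finder
def cloud(cam,d,m):
    i=cams.camera_info(cam);K=i["camera_matrix"]
    v,u=np.nonzero(m&(d>0)); z=d[v,u]
    P=np.stack([(u-K[0,2])/K[0,0]*z,(v-K[1,2])/K[1,1]*z,z],1)
    return (P-i["t"])@i["R"]
def rect(P):
    (c,s,a)=cv2.minAreaRect((P[:,:2]*1000).astype(np.float32)); return np.round(c,1),np.round(s,1),round(a,1)
E
python3 - <<'E'
from h import *
names="crimper reamer vial jar small_spool large_spool broad_tray narrow_tray canister sorting_tray".split()
sv={}
for cam in("top","scene"):
    p,d=cams.camera(cam)
    for n in names:
        for r in finder.masks_of(n,cam)[:3]:
            if r["confidence"]<.3: continue
            m=cv2.erode(r["region"].astype(np.uint8),np.ones((2,2)))>0
            P=cloud(cam,d,m)
            if len(P)<8: continue
            v,u=np.nonzero(m); zt=np.percentile(P[:,2],90)
            T=P[(P[:,2]>zt-.006)]
            print(cam,n,round(r["confidence"],2),"px",int(u.mean()),int(v.mean()),"z",np.round(np.percentile(P[:,2],[5,50,95])*1000,1),"top",rect(T),"all",rect(P))
            sv[f"{cam}_{n}_{int(u.mean())}"]=P
    if cam=="top": cv2.imwrite("pics/crop.png",cv2.resize(p[190:390,240:490,::-1],None,fx=3,fy=3,interpolation=2))
np.savez("c.npz",**sv)
E
```

```text
top crimper 0.87 px 356 222 z [ 5.5 12.3 15.7] top (array([556.8, -95.9]), array([ 37.9, 124.6]), 8.2) all (array([556., -96.]), array([ 39.2, 124.5]), 8.6)
top reamer 0.89 px 432 345 z [ 9.1 12.9 16.1] top (array([ 276.7, -245.5]), array([84., 12.]), 29.9) all (array([ 277.1, -246. ]), array([84.1, 12.3]), 31.5)
top reamer 0.6 px 365 324 z [ 7.9 12.9 16.1] top (array([331.5, -94.9]), array([107.6,  11.6]), 84.3) all (array([331.6, -94. ]), array([109.6,  11.8]), 83.9)
top reamer 0.52 px 359 270 z [ 8.4 12.7 15.1] top (array([449.9, -98.5]), array([ 9.6, 81.4]), 18.9) all (array([449.5, -97.7]), array([ 9.6, 83.1]), 19.1)
top vial 0.62 px 266 169 z [10.7 56.8 61.5] top (array([685.6,  98.5]), array([26.1, 26.2]), 46.2) all (array([685.2,  98.7]), array([26.2, 27.3]), 47.1)
top jar 0.65 px 275 219 z [ 8.7 33.  36.3] top (array([572. ,  81.7]), array([40.1, 40.7]), 89.2) all (array([571.9,  81.6]), array([40.2, 40.8]), 89.2)
top small_spool 0.55 px 269 272 z [ 5.4 27.1 30.3] top (array([452.7,  99.4]), array([40.3, 41.9]), 61.2) all (array([452.7,  99.4]), array([40.3, 41.9]), 61.2)
to
[... 1755 characters left out ...]
), array([64.7, 65.2]), 18.3)
scene broad_tray 0.89 px 391 187 z [ 1.4  3.6 11.4] top (array([454.4, 300.4]), array([166.8, 160.6]), 89.2) all (array([454.4, 300.2]), array([167.3, 160.6]), 89.1)
scene narrow_tray 0.86 px 150 357 z [ 1.4  3.5 11.9] top (array([ 482.7, -323.5]), array([ 74.8, 221.2]), 16.7) all (array([ 482.4, -322.5]), array([ 74.8, 223.3]), 16.7)
scene sorting_tray 0.64 px 361 338 z [ 5.7 43.5 45.6] top (array([701.5, -96.1]), array([62.9, 66.2]), 9.3) all (array([701.5, -96.1]), array([62.9, 66.2]), 9.3)
scene sorting_tray 0.61 px 278 436 z [ 2.8  5.9 17.9] top (array([ 723.7, -290.3]), array([159.8, 119.8]), 85.4) all (array([ 723.7, -290.3]), array([159.9, 119.8]), 85.3)
```

View pics/crop.png

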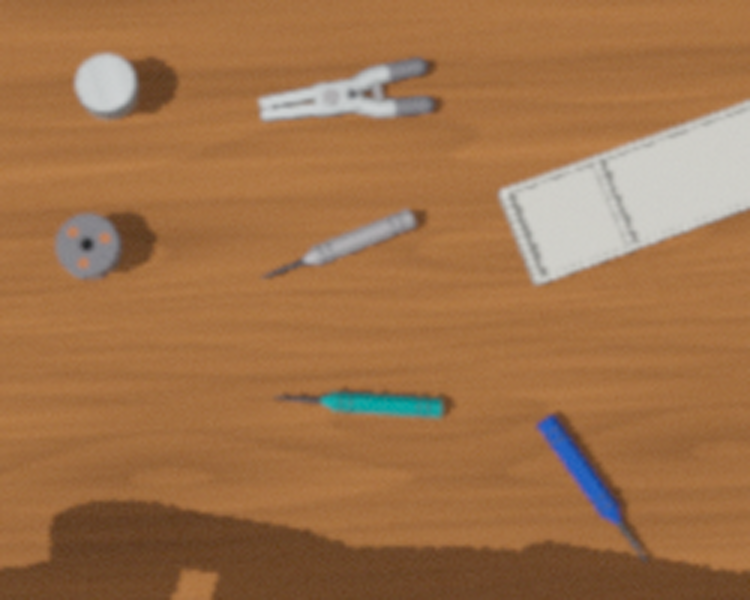

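```bash
python3 - <<'E'
from h import *
S=np.load("c.npz")
for k in S.files:
    if k in("top_reamer_359","scene_reamer_256","top_crimper_356","scene_crimper_296"):
        P=S[k]; yaw=np.radians(109 if "reamer" in k else 97.5); u=np.array([np.cos(yaw),np.sin(yaw)]);n=np.array([-u[1],u[0]])
        P=P[P[:,2]>.006]; s=P[:,:2]@u; w=P[:,:2]@n; lo,hi=s.min(),s.max()
        b=60 if "reamer" in k else 71
        print(k,"len",(hi-lo)*1e3,"origin",((lo+b/1e3-.001)*u+np.median(w)*n)*1e3,"g",[ (round((t-lo)*1e3), round(np.median(w[abs(s-t)<.004])*1e3,1)) for t in np.arange(lo+.005,hi,.015)])
p,d=cams.camera("top")
m=np.zeros(d.shape,bool); m[20:200,120:420]=1
P=cloud("top",d,m)
for nm,q in(("box",P[(P[:,2]>.06)&(P[:,1]<.2)&(P[:,1]>-.12)&(P[:,0]>.73)]),("can",P[(P[:,2]>.06)&(P[:,1]>.2)])):
    print(nm,q.min(0),q.max(0))
E
```

```text
top_crimper_356 len 124.88534932814669 origin [556.49751421 -88.39430111] g [(5, np.float64(-550.0)), (20, np.float64(-529.6)), (35, np.float64(-541.4)), (50, np.float64(-538.5)), (65, np.float64(-541.0)), (80, np.float64(-540.1)), (95, np.float64(-540.2)), (110, np.float64(-541.0))]
top_reamer_359 len 83.12017514434899 origin [443.57163406 -81.27171969] g [(5, np.float64(-393.6)), (20, np.float64(-393.2)), (35, np.float64(-392.8)), (50, np.float64(-392.7)), (65, np.float64(-392.6)), (80, np.float64(-393.5))]
scene_crimper_296 len 126.56214032349838 origin [564.62576315 -91.39431737] g [(5, np.float64(-556.9)), (20, np.float64(-535.6)), (35, np.float64(-552.3)), (50, np.float64(-546.4)), (65, np.float64(-549.1)), (80, np.float64(-550.1)), (95, np.float64(-548.4)), (110, np.float64(-547.9)), (125, np.float64(-550.1))]
scene_reamer_256 len 102.40160821106406 origin [451.45082561 -83.53463537] g [(5, np.float64(-398.4)), (20, np.float64(-400.3)), (35, np.float64(-399.5)), (50, np.float64(-400.2)), (65, np.float64(-399.9)), (80, np.float64(-400.5)), (95, np.float64(-397.9))]
box [ 0.82011569 -0.0965304   0.06002627] [0.97767529 0.09847627 0.1350057 ]
can [0.67955449 0.24529867 0.06031083] [0.77317649 0.3381917  0.13432695]
```

Call:
{"name": "jog_arm", "arguments": {
  "rows": [
    {"gripper": 0.094, "slide": [-0.423, -0.353, 0.08], "spin": -0.223},
    {"gripper": 0.094, "slide": [-0.423, -0.353, 0.08], "spin": -0.223},
    {"gripper": 0.094, "slide": [-0.423, -0.353, 0.08], "spin": -0.223},
    {"gripper": 0.094, "slide": [-0.423, -0.353, 0.08], "spin": -0.223},
    {"gripper": 0.094, "slide": [-0.423, -0.353, 0.08], "spin": -0.223},
    {"gripper": 0.094, "slide": [-0.423, -0.353, 0.08], "spin": -0.223},
    {"gripper": 0.094, "slide": [-0.423, -0.353, 0.08], "spin": -0.223},
    {"gripper": 0.094, "slide": [-0.423, -0.353, 0.08], "spin": -0.223}
  ],
  "squeeze": 15
}}

```text
time_s: 2.05
ee_pos: [0.3617, 0.2213, 0.3475]
eef_rot: [3.141, 0.001, -3.141]
force: [1.2, 0.4, -0.3]
grip_width: 0.0939
grip_force: 0.0
```

Call:
{"name": "jog_arm", "arguments": {
  "rows": [
    {"gripper": 0.094, "slide": [-0.094, -0.123, 0.0], "spin": 0},
    {"gripper": 0.094, "slide": [-0.094, -0.123, 0.0], "spin": 0},
    {"gripper": 0.094, "slide": [-0.094, -0.123, 0.0], "spin": 0},
    {"gripper": 0.094, "slide": [-0.094, -0.123, 0.0], "spin": 0},
    {"gripper": 0.094, "slide": [-0.094, -0.123, 0.0], "spin": 0},
    {"gripper": 0.094, "slide": [-0.094, -0.123, 0.0], "spin": 0}
  ]
}}

```text
time_s: 2.65
ee_pos: [0.4545, 0.1008, 0.3473]
eef_rot: [3.141, -0.0, -3.141]
force: [-0.1, 0.1, 0.1]
grip_width: 0.0942
grip_force: 0.0
```

```bash
cat >> h.py <<'E'
def wrist(name=None):
    o=telemetry.get_obs(); p,d=cams.camera("wrist"); i=cams.camera_info("wrist")
    from scipy.spatial.transform import Rotation as R
    T=np.eye(4);T[:3,:3]=R.from_euler("xyz",o["eef_rot"]).as_matrix();T[:3,3]=o["ee_pos"]
    if name: cv2.imwrite(name,p[:,:,::-1])
    return p,d,T@i["tool_from_camera"],i["camera_matrix"],o
def wcloud(d,m,T,K):
    v,u=np.nonzero(m&(d>0)); z=d[v,u]; a=(u-K[0,2])/K[0,0]; b=(v-K[1,2])/K[1,1]; r=np.hypot(a,b)+1e-9
    k=np.tan(r)/r; P=np.stack([a*k*z,b*k*z,z],1); return P@T[:3,:3].T+T[:3,3]
E
python3 - <<'E'
from h import *
p,d,T,K,o=wrist("pics/w1.png"); print(o["ee_pos"],o["time_s"])
for n in("small_spool","jar","crimper","reamer","broad_tray"):
    for r in finder.masks_of(n,"wrist")[:3]:
        if r["confidence"]<.4: continue
        P=wcloud(d,r["region"],T,K); 
        zt=np.percentile(P[:,2],90); print(n,round(r["confidence"],2),np.round(np.percentile(P[:,2],[5,50,95])*1e3),rect(P[P[:,2]>zt-.006]))
E
```

```text
[0.45454295 0.10078675 0.34731968] 2.65
small_spool 0.77 [ 4. 28. 29.] (array([452.9,  98.2]), array([45.4, 44.9]), 0.2)
jar 0.71 [ 3. 19. 34.] (array([554. ,  79.5]), array([ 7.2, 31.5]), 4.7)
crimper 0.65 [ 5. 13. 16.] (array([493.6, -20.3]), array([ 23.5, 209.2]), 42.4)
crimper 0.43 [ 2.  3. 11.] (array([450.3, 300. ]), array([165.9, 160.7]), 88.7)
reamer 0.83 [ 4. 11. 15.] (array([ 290.4, -240. ]), array([57.3, 15.1]), 32.1)
reamer 0.73 [ 6. 12. 15.] (array([445.4, -84.6]), array([ 14.8, 119.6]), 19.5)
reamer 0.63 [ 5. 12. 15.] (array([332. , -92.7]), array([118.5,  14.5]), 84.1)
broad_tray 0.6 [ 2.  3. 11.] (array([450.4, 299.9]), array([165.9, 160.6]), 88.6)
```

View pics/w1.png

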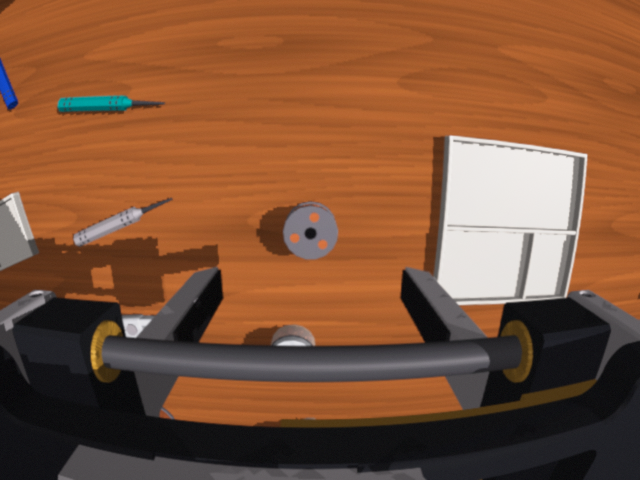

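Call:
{"name": "jog_arm", "arguments": {
  "rows": [
    {"gripper": 0.094, "slide": [0, -0.002, 0.05], "spin": 0},
    {"gripper": 0.094, "slide": [0, -0.002, 0.1], "spin": 0},
    {"gripper": 0.094, "slide": [0, -0.002, 0.13], "spin": 0},
    {"gripper": 0.094, "slide": [0, -0.002, 0.143], "spin": 0},
    {"gripper": 0.094, "slide": [0, -0.002, 0.143], "spin": 0},
    {"gripper": 0.03, "slide": [0, -0.002, 0.143], "spin": 0},
    {"gripper": 0.03, "slide": [0, -0.002, 0.143], "spin": 0},
    {"gripper": 0.03, "slide": [0, -0.002, 0.143], "spin": 0}
  ]
}}

```text
time_s: 3.75
ee_pos: [0.4553, 0.0982, 0.2057]
eef_rot: [3.141, 0.002, -3.141]
force: [0.1, 0.1, 0.5]
grip_width: 0.0735
grip_force: 0.0
```

Call:
{"name": "jog_arm", "arguments": {
  "rows": [
    {"gripper": 0.03, "slide": [0, 0, 0], "spin": 0},
    {"gripper": 0.03, "slide": [0, 0, 0], "spin": 0},
    {"gripper": 0.03, "slide": [0, 0, 0], "spin": 0},
    {"gripper": 0.03, "slide": [0, 0, 0], "spin": 0}
  ]
}}

```text
time_s: 4.15
ee_pos: [0.455, 0.0982, 0.2045]
eef_rot: [3.142, 0.0, -3.141]
force: [-0.9, -0.0, 2.0]
grip_width: 0.045
grip_force: 15.0
```

Call:
{"name": "jog_arm", "arguments": {
  "rows": [
    {"gripper": 0.03, "slide": [0, 0, -0.05], "spin": 0},
    {"gripper": 0.03, "slide": [-0.008, 0.04, -0.06], "spin": 0},
    {"gripper": 0.03, "slide": [-0.018, 0.085, -0.06], "spin": 0},
    {"gripper": 0.03, "slide": [-0.028, 0.13, -0.06], "spin": 0},
    {"gripper": 0.03, "slide": [-0.038, 0.165, -0.06], "spin": 0},
    {"gripper": 0.03, "slide": [-0.038, 0.172, -0.06], "spin": 0},
    {"gripper": 0.03, "slide": [-0.038, 0.172, -0.04], "spin": 0},
    {"gripper": 0.03, "slide": [-0.038, 0.172, -0.025], "spin": 0}
  ]
}}

```text
time_s: 4.95
ee_pos: [0.4927, 0.2699, 0.2282]
eef_rot: [-3.141, -0.001, -3.141]
force: [1.3, -1.6, -0.7]
grip_width: 0.0453
grip_force: 15.0
```

Call:
{"name": "jog_arm", "arguments": {
  "rows": [
    {"gripper": 0.03, "slide": [0, 0, 0.012], "spin": 0},
    {"gripper": 0.03, "slide": [0, 0, 0.02], "spin": 0},
    {"gripper": 0.03, "slide": [0, 0, 0.021], "spin": 0},
    {"gripper": 0.03, "slide": [0, 0, 0.021], "spin": 0},
    {"gripper": 0.062, "slide": [0, 0, 0.021], "spin": 0},
    {"gripper": 0.062, "slide": [0, 0, 0.021], "spin": 0},
    {"gripper": 0.062, "slide": [0, 0, -0.02], "spin": 0},
    {"gripper": 0.062, "slide": [0, 0, -0.06], "spin": 0}
  ]
}}

```text
time_s: 5.75
ee_pos: [0.4928, 0.2701, 0.2902]
eef_rot: [-3.141, -0.001, -3.141]
force: [0.5, 0.3, 0.9]
grip_width: 0.0615
grip_force: 0.0
```

Call:
{"name": "jog_arm", "arguments": {
  "rows": [
    {"gripper": 0.094, "slide": [0, 0, -0.04], "spin": 0.149},
    {"gripper": 0.094, "slide": [-0.02, -0.02, -0.07], "spin": 0.298},
    {"gripper": 0.094, "slide": [-0.05, -0.045, -0.07], "spin": 0.447},
    {"gripper": 0.094, "slide": [-0.08, -0.07, -0.07], "spin": 0.596},
    {"gripper": 0.094, "slide": [-0.11, -0.1, -0.07], "spin": 0.745},
    {"gripper": 0.094, "slide": [-0.14, -0.13, -0.07], "spin": 0.894},
    {"gripper": 0.094, "slide": [-0.17, -0.15, -0.07], "spin": 1.043},
    {"gripper": 0.094, "slide": [-0.19, -0.168, -0.07], "spin": 1.192}
  ]
}}

```text
time_s: 6.55
ee_pos: [0.6843, 0.1006, 0.3596]
eef_rot: [3.141, 0.0, 1.943]
force: [0.1, -0.1, -0.5]
grip_width: 0.094
grip_force: 0.0
```

Call:
{"name": "jog_arm", "arguments": {
  "rows": [
    {"gripper": 0.094, "slide": [0, 0, 0], "spin": 0.14},
    {"gripper": 0.094, "slide": [0, 0, 0], "spin": 0.28},
    {"gripper": 0.094, "slide": [0, 0, 0], "spin": 0.375},
    {"gripper": 0.094, "slide": [0, 0, 0], "spin": 0.375}
  ]
}}

```text
time_s: 6.95
ee_pos: [0.683, 0.1021, 0.3597]
eef_rot: [3.141, -0.0, 1.573]
force: [0.2, -0.1, 0.4]
grip_width: 0.0936
grip_force: 0.0
```

```bash
cat >> h.py <<'E'
def wm(*names,view=None):
    p,d,T,K,o=wrist(view); print(o["ee_pos"],o["eef_rot"],o["time_s"])
    for n in names:
        for r in finder.masks_of(n,"wrist")[:3]:
            if r["confidence"]<.4: continue
            P=wcloud(d,r["region"],T,K)
            if len(P)<9: continue
            zt=np.percentile(P[:,2],90); v,u=np.nonzero(r["region"])
            print(n,round(r["confidence"],2),int(u.mean()),int(v.mean()),np.round(np.percentile(P[:,2],[5,50,95])*1e3),rect(P[P[:,2]>zt-.006]))
E
python3 - <<'E'
from h import *
wm("vial","jar","crimper","small_spool","broad_tray",view="pics/w2.png")
E
```

```text
[0.68298459 0.1021404  0.35972058] [ 3.14120775e+00 -1.65920787e-05  1.57329949e+00] 6.95
vial 0.91 317 236 [ 6. 59. 61.] (array([686.8,  97.4]), array([29. , 29.1]), 0.6)
jar 0.83 192 247 [ 9. 34. 35.] (array([591.8,  83.7]), array([80.3, 42.5]), 7.9)
crimper 0.77 205 401 [ 5. 13. 15.] (array([594.2,  -3.8]), array([276. ,  53.2]), 74.3)
small_spool 0.87 111 55 [ 6. 30. 32.] (array([492.6, 268.9]), array([45.3, 45.5]), 52.1)
broad_tray 0.78 86 56 [ 1.  3. 12.] (array([450.4, 288.7]), array([143.1, 161.9]), 88.4)
broad_tray 0.41 111 55 [ 6. 30. 32.] (array([492.6, 268.6]), array([45.5, 45.5]), 49.0)
```

View pics/w2.png

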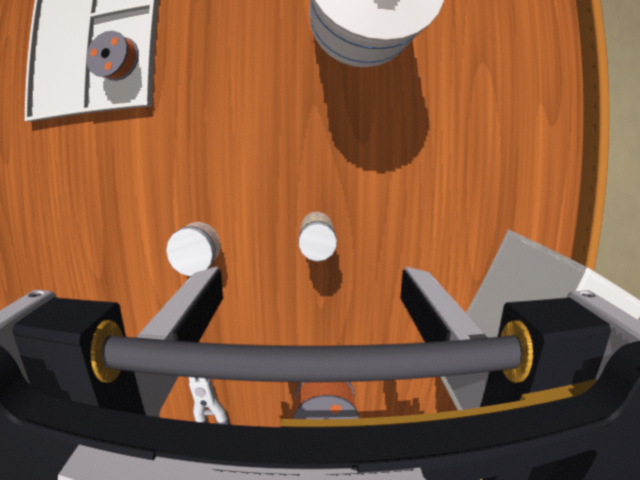

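Call:
{"name": "jog_arm", "arguments": {
  "rows": [
    {"gripper": 0.094, "slide": [-0.005, 0.004, 0.05], "spin": 0},
    {"gripper": 0.094, "slide": [-0.005, 0.004, 0.1], "spin": 0},
    {"gripper": 0.06, "slide": [-0.005, 0.004, 0.13], "spin": 0},
    {"gripper": 0.06, "slide": [-0.005, 0.004, 0.142], "spin": 0},
    {"gripper": 0.06, "slide": [-0.005, 0.004, 0.142], "spin": 0},
    {"gripper": 0.015, "slide": [-0.005, 0.004, 0.142], "spin": 0},
    {"gripper": 0.015, "slide": [-0.005, 0.004, 0.142], "spin": 0},
    {"gripper": 0.015, "slide": [-0.005, 0.004, 0.142], "spin": 0}
  ]
}}

```text
time_s: 8.05
ee_pos: [0.6873, 0.0973, 0.2192]
eef_rot: [3.139, -0.0, 1.575]
force: [0.3, 0.3, -0.6]
grip_width: 0.0495
grip_force: 0.0
```

Call:
{"name": "jog_arm", "arguments": {
  "rows": [
    {"gripper": 0.015, "slide": [0, 0, 0], "spin": 0},
    {"gripper": 0.015, "slide": [0, 0, 0], "spin": 0},
    {"gripper": 0.015, "slide": [0, 0, 0], "spin": 0}
  ]
}}

```text
time_s: 8.35
ee_pos: [0.6871, 0.0972, 0.2177]
eef_rot: [3.141, -0.0, 1.575]
force: [0.2, 0.2, 2.1]
grip_width: 0.0298
grip_force: 15.0
```

Call:
{"name": "jog_arm", "arguments": {
  "rows": [
    {"gripper": 0.015, "slide": [0, 0, -0.04], "spin": 0},
    {"gripper": 0.015, "slide": [0.02, -0.03, -0.07], "spin": 0},
    {"gripper": 0.015, "slide": [0.05, -0.063, -0.08], "spin": 0},
    {"gripper": 0.015, "slide": [0.087, -0.095, -0.08], "spin": 0},
    {"gripper": 0.015, "slide": [0.125, -0.125, -0.08], "spin": 0},
    {"gripper": 0.015, "slide": [0.163, -0.155, -0.08], "spin": 0},
    {"gripper": 0.015, "slide": [0.203, -0.18, -0.08], "spin": 0},
    {"gripper": 0.015, "slide": [0.24, -0.193, -0.08], "spin": 0}
  ]
}}

```text
time_s: 9.15
ee_pos: [0.4912, 0.3381, 0.2977]
eef_rot: [-3.142, -0.0, 1.576]
force: [-0.7, -0.1, -0.3]
grip_width: 0.0298
grip_force: 15.0
```

Call:
{"name": "jog_arm", "arguments": {
  "rows": [
    {"gripper": 0.015, "slide": [0.012, 0.003, 0.02], "spin": 0},
    {"gripper": 0.015, "slide": [0.012, 0.003, 0.05], "spin": 0},
    {"gripper": 0.015, "slide": [0.012, 0.003, 0.068], "spin": 0},
    {"gripper": 0.015, "slide": [0.012, 0.003, 0.076], "spin": 0},
    {"gripper": 0.015, "slide": [0.012, 0.003, 0.077], "spin": 0},
    {"gripper": 0.015, "slide": [0.012, 0.003, 0.077], "spin": 0},
    {"gripper": 0.046, "slide": [0.012, 0.003, 0.077], "spin": 0},
    {"gripper": 0.046, "slide": [0.012, 0.003, 0.077], "spin": 0}
  ]
}}

```text
time_s: 9.95
ee_pos: [0.4962, 0.3484, 0.2211]
eef_rot: [3.141, -0.001, 1.575]
force: [-0.0, -0.0, 0.5]
grip_width: 0.0423
grip_force: 0.0
```

Call:
{"name": "jog_arm", "arguments": {
  "rows": [
    {"gripper": 0.046, "slide": [0, 0, -0.04], "spin": 0},
    {"gripper": 0.06, "slide": [0, 0, -0.09], "spin": 0},
    {"gripper": 0.08, "slide": [0, 0, -0.12], "spin": 0},
    {"gripper": 0.08, "slide": [0, 0, -0.12], "spin": 0}
  ]
}}

```text
time_s: 10.35
ee_pos: [0.4963, 0.3486, 0.3458]
eef_rot: [3.134, -0.004, 1.575]
force: [0.0, 0.7, 0.1]
grip_width: 0.0666
grip_force: 0.0
```

Call:
{"name": "jog_arm", "arguments": {
  "rows": [
    {"gripper": 0.094, "slide": [-0.046, 0.013, 0], "spin": 0},
    {"gripper": 0.094, "slide": [-0.092, 0.027, 0], "spin": 0},
    {"gripper": 0.094, "slide": [-0.138, 0.04, 0], "spin": 0},
    {"gripper": 0.094, "slide": [-0.184, 0.053, 0], "spin": 0},
    {"gripper": 0.094, "slide": [-0.23, 0.067, 0], "spin": 0},
    {"gripper": 0.094, "slide": [-0.2665, 0.077, 0], "spin": 0},
    {"gripper": 0.094, "slide": [-0.2665, 0.077, 0], "spin": 0},
    {"gripper": 0.094, "slide": [-0.2665, 0.077, 0], "spin": 0}
  ]
}}

```text
time_s: 11.15
ee_pos: [0.5741, 0.0817, 0.3398]
eef_rot: [-3.141, -0.0, 1.573]
force: [-0.2, 0.4, -0.4]
grip_width: 0.0938
grip_force: 0.0
```

```bash
python3 - <<'E'
from h import *
wm("vial","jar","crimper","reamer","narrow_tray","broad_tray")
E
```

```text
[0.57407983 0.08174769 0.33976253] [-3.14072956e+00 -6.87624386e-05  1.57326321e+00] 11.15
jar 0.66 311 232 [25. 34. 35.] (array([572.6,  81.9]), array([42.7, 41.8]), 18.3)
crimper 0.88 299 400 [ 4. 13. 16.] (array([560.3,  -8.9]), array([ 38.4, 234. ]), 1.0)
reamer 0.56 201 399 [ 6. 13. 15.] (array([ 453.8, -106.7]), array([15. , 70.7]), 19.4)
broad_tray 0.91 168 42 [ 1.  3. 12.] (array([449.4, 261.1]), array([ 87.3, 161.4]), 88.6)
```

Call:
{"name": "jog_arm", "arguments": {
  "rows": [
    {"gripper": 0.094, "slide": [0, -0.001, 0.05], "spin": 0},
    {"gripper": 0.094, "slide": [0, -0.001, 0.09], "spin": 0},
    {"gripper": 0.08, "slide": [0, -0.001, 0.118], "spin": 0},
    {"gripper": 0.07, "slide": [0, -0.001, 0.127], "spin": 0},
    {"gripper": 0.07, "slide": [0, -0.001, 0.127], "spin": 0},
    {"gripper": 0.03, "slide": [0, -0.001, 0.127], "spin": 0},
    {"gripper": 0.03, "slide": [0, -0.001, 0.127], "spin": 0},
    {"gripper": 0.03, "slide": [0, -0.001, 0.127], "spin": 0}
  ]
}}

```text
time_s: 12.3
ee_pos: [0.5733, 0.0823, 0.2147]
eef_rot: [3.14, -0.0, 1.575]
force: [-0.8, -0.2, 0.5]
grip_width: 0.0494
grip_force: 0.0
```

Call:
{"name": "jog_arm", "arguments": {
  "rows": [
    {"gripper": 0.03, "slide": [0, 0, 0], "spin": 0},
    {"gripper": 0.03, "slide": [0, 0, 0], "spin": 0}
  ]
}}

```text
time_s: 12.5
ee_pos: [0.5733, 0.0823, 0.2143]
eef_rot: [3.14, -0.0, 1.575]
force: [-1.8, -0.4, 6.6]
grip_width: 0.0432
grip_force: 15.0
```

Call:
{"name": "jog_arm", "arguments": {
  "rows": [
    {"gripper": 0.03, "slide": [0, 0, -0.04], "spin": 0},
    {"gripper": 0.03, "slide": [-0.03, -0.01, -0.075], "spin": 0},
    {"gripper": 0.03, "slide": [-0.075, -0.025, -0.08], "spin": 0},
    {"gripper": 0.03, "slide": [-0.12, -0.04, -0.08], "spin": 0},
    {"gripper": 0.03, "slide": [-0.165, -0.055, -0.08], "spin": 0},
    {"gripper": 0.03, "slide": [-0.21, -0.07, -0.08], "spin": 0},
    {"gripper": 0.03, "slide": [-0.255, -0.085, -0.08], "spin": 0},
    {"gripper": 0.03, "slide": [-0.3, -0.1, -0.08], "spin": 0}
  ]
}}

```text
time_s: 13.3
ee_pos: [0.4733, -0.2198, 0.2937]
eef_rot: [3.141, 0.0, 1.575]
force: [1.3, -0.3, -0.6]
grip_width: 0.0436
grip_force: 15.0
```

```bash
python3 - <<'E'
from h import *
wm("jar","crimper","reamer","narrow_tray",view="pics/w3.png")
p,d=cams.camera("top")
for n in("narrow_tray","vial","small_spool","broad_tray"):
    for r in finder.masks_of(n,"top")[:2]:
        P=cloud("top",d,r["region"]);zt=np.percentile(P[:,2],90)
        print(n,r["confidence"],zt,rect(P[P[:,2]>zt-.008]))
E
```

```text
[ 0.4733174  -0.21981865  0.29371422] [3.14117031e+00 2.31805675e-04 1.57482247e+00] 13.3
jar 0.75 311 289 [ 94. 113. 114.] (array([ 472.1, -220.7]), array([42.5, 43.1]), 7.7)
crimper 0.58 311 288 [ 94. 113. 114.] (array([ 472.4, -220.8]), array([42.1, 43.5]), 4.4)
crimper 0.56 430 87 [ 5. 13. 15.] (array([559.7, -98.9]), array([ 42.9, 127.7]), 5.3)
reamer 0.81 128 94 [ 4. 12. 15.] (array([332.5, -92.4]), array([118.7,  15.6]), 83.3)
reamer 0.76 90 268 [ 4. 13. 15.] (array([ 315.9, -227.2]), array([183.6,  16.9]), 29.4)
reamer 0.67 281 75 [ 9. 13. 15.] (array([447.4, -90.3]), array([ 14.2, 107.1]), 19.4)
narrow_tray 0.6 309 343 [ 2.  3. 12.] (array([ 470.9, -297.2]), array([ 78.6, 202.6]), 15.7)
narrow_tray 0.37 0.013639589284442099 (array([ 449.7, -345.5]), array([ 21.6, 199.2]), 23.3)
vial 0.52 0.0638758061237729 (array([496.8, 348.3]), array([28.4, 26.1]), 50.3)
small_spool 0.95 0.03277422880342504 (array([492.3, 271.5]), array([44.3, 42.6]), 88.8)
small_spool 0.6 0.1083576142993634 (array([726.3, 291.7]), array([92.3, 91.8]), 55.8)
broad_tray 0.84 0.010634777031402698 (array([451.7, 304.3]), array([169.8, 160.6]), 88.9)
```

View pics/w3.png

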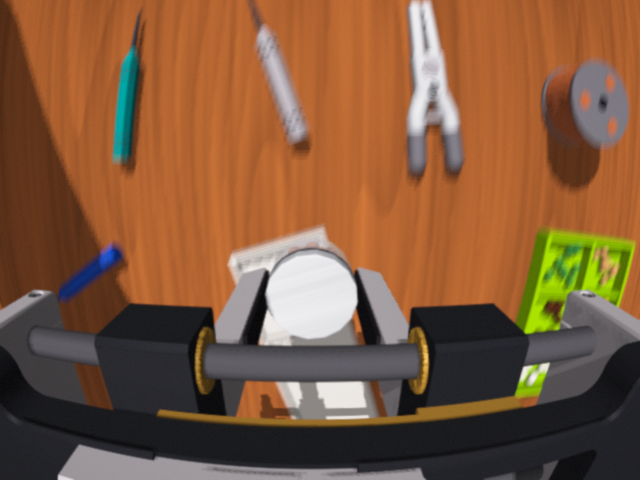

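Call:
{"name": "jog_arm", "arguments": {
  "rows": [
    {"gripper": 0.03, "slide": [-0.0345, -0.014, 0], "spin": 0},
    {"gripper": 0.03, "slide": [-0.0345, -0.014, 0.04], "spin": 0},
    {"gripper": 0.03, "slide": [-0.0345, -0.014, 0.065], "spin": 0},
    {"gripper": 0.03, "slide": [-0.0345, -0.014, 0.075], "spin": 0},
    {"gripper": 0.03, "slide": [-0.0345, -0.014, 0.0765], "spin": 0},
    {"gripper": 0.03, "slide": [-0.0345, -0.014, 0.0765], "spin": 0},
    {"gripper": 0.06, "slide": [-0.0345, -0.014, 0.0765], "spin": 0},
    {"gripper": 0.06, "slide": [-0.0345, -0.014, 0.0765], "spin": 0}
  ]
}}

```text
time_s: 14.6
ee_pos: [0.4607, -0.2526, 0.2177]
eef_rot: [3.14, 0.001, 1.575]
force: [-0.4, 0.2, 0.0]
grip_width: 0.0562
grip_force: 0.0
```

Call:
{"name": "jog_arm", "arguments": {
  "rows": [
    {"gripper": 0.06, "slide": [0, 0, -0.04], "spin": 0},
    {"gripper": 0.06, "slide": [0, 0, -0.09], "spin": 0},
    {"gripper": 0.06, "slide": [0.03, 0.02, -0.1], "spin": 0},
    {"gripper": 0.06, "slide": [0.07, 0.04, -0.1], "spin": 0},
    {"gripper": 0.06, "slide": [0.11, 0.06, -0.1], "spin": 0},
    {"gripper": 0.06, "slide": [0.15, 0.085, -0.1], "spin": 0}
  ]
}}

```text
time_s: 15.2
ee_pos: [0.5451, -0.1007, 0.3178]
eef_rot: [3.14, 0.0, 1.574]
force: [-0.1, -0.1, 0.2]
grip_width: 0.0597
grip_force: 0.0
```

Call:
{"name": "jog_arm", "arguments": {
  "rows": [
    {"gripper": 0.06, "slide": [0.009, 0.0145, 0.04], "spin": -0.122},
    {"gripper": 0.06, "slide": [0.009, 0.0145, 0.08], "spin": -0.122},
    {"gripper": 0.06, "slide": [0.009, 0.0145, 0.108], "spin": -0.122},
    {"gripper": 0.06, "slide": [0.009, 0.0145, 0.115], "spin": -0.122},
    {"gripper": 0.06, "slide": [0.009, 0.0145, 0.115], "spin": -0.122},
    {"gripper": 0.01, "slide": [0.009, 0.0145, 0.115], "spin": -0.122},
    {"gripper": 0.01, "slide": [0.009, 0.0145, 0.115], "spin": -0.122},
    {"gripper": 0.01, "slide": [0.009, 0.0145, 0.115], "spin": -0.122}
  ],
  "squeeze": 25
}}

```text
time_s: 16.0
ee_pos: [0.5595, -0.0935, 0.203]
eef_rot: [3.14, 0.001, 1.697]
force: [0.5, 0.1, -0.5]
grip_width: 0.0393
grip_force: 0.0
```

Call:
{"name": "jog_arm", "arguments": {
  "rows": [
    {"gripper": 0.01, "slide": [0, 0, 0], "spin": 0},
    {"gripper": 0.01, "slide": [0, 0, 0], "spin": 0},
    {"gripper": 0.01, "slide": [0, 0, 0], "spin": 0},
    {"gripper": 0.01, "slide": [0, 0, 0], "spin": 0}
  ]
}}

```text
time_s: 16.4
ee_pos: [0.5594, -0.0933, 0.2023]
eef_rot: [3.141, 0.0, 1.697]
force: [-1.3, -0.7, 5.5]
grip_width: 0.0234
grip_force: 25.7
```

Call:
{"name": "jog_arm", "arguments": {
  "rows": [
    {"gripper": 0.01, "slide": [0, 0, -0.04], "spin": 0},
    {"gripper": 0.01, "slide": [0.03, -0.007, -0.07], "spin": 0.02},
    {"gripper": 0.01, "slide": [0.076, -0.018, -0.08], "spin": 0.04},
    {"gripper": 0.01, "slide": [0.122, -0.028, -0.08], "spin": 0.06},
    {"gripper": 0.01, "slide": [0.168, -0.039, -0.08], "spin": 0.08},
    {"gripper": 0.01, "slide": [0.214, -0.05, -0.08], "spin": 0.1},
    {"gripper": 0.01, "slide": [0.26, -0.06, -0.08], "spin": 0.12},
    {"gripper": 0.01, "slide": [0.306, -0.071, -0.08], "spin": 0.143}
  ]
}}

```text
time_s: 17.2
ee_pos: [0.4494, 0.2029, 0.2818]
eef_rot: [-3.141, 0.0, 1.553]
force: [0.6, 0.7, -1.2]
grip_width: 0.0236
grip_force: 25.7
```

Call:
{"name": "jog_arm", "arguments": {
  "rows": [
    {"gripper": 0.01, "slide": [0.045, -0.018, 0], "spin": 0},
    {"gripper": 0.01, "slide": [0.085, -0.032, 0], "spin": 0},
    {"gripper": 0.01, "slide": [0.098, -0.037, 0], "spin": 0},
    {"gripper": 0.01, "slide": [0.098, -0.037, 0.02], "spin": 0},
    {"gripper": 0.01, "slide": [0.098, -0.037, 0.05], "spin": 0},
    {"gripper": 0.01, "slide": [0.098, -0.037, 0.068], "spin": 0},
    {"gripper": 0.01, "slide": [0.098, -0.037, 0.076], "spin": 0},
    {"gripper": 0.01, "slide": [0.098, -0.037, 0.0765], "spin": 0}
  ]
}}

```text
time_s: 18.0
ee_pos: [0.4152, 0.2996, 0.2049]
eef_rot: [-3.14, 0.001, 1.553]
force: [0.2, -0.1, -1.3]
grip_width: 0.0238
grip_force: 25.1
```

Call:
{"name": "jog_arm", "arguments": {
  "rows": [
    {"gripper": 0.01, "slide": [0, 0, 0], "spin": 0},
    {"gripper": 0.036, "slide": [0, 0, 0], "spin": 0},
    {"gripper": 0.036, "slide": [0, 0, 0], "spin": 0},
    {"gripper": 0.036, "slide": [0, 0, 0], "spin": 0},
    {"gripper": 0.036, "slide": [0, 0, -0.04], "spin": 0},
    {"gripper": 0.036, "slide": [0, 0, -0.09], "spin": 0},
    {"gripper": 0.036, "slide": [0, 0, -0.12], "spin": 0},
    {"gripper": 0.036, "slide": [-0.04, 0, -0.12], "spin": 0}
  ]
}}

```text
time_s: 18.8
ee_pos: [0.4147, 0.2618, 0.3298]
eef_rot: [3.135, -0.004, 1.557]
force: [0.8, -0.1, -0.3]
grip_width: 0.0364
grip_force: 0.0
```

Call:
{"name": "jog_arm", "arguments": {
  "rows": [
    {"gripper": 0.06, "slide": [-0.045, 0.005, 0], "spin": -0.05},
    {"gripper": 0.06, "slide": [-0.092, 0.011, 0], "spin": -0.1},
    {"gripper": 0.06, "slide": [-0.14, 0.016, 0], "spin": -0.15},
    {"gripper": 0.06, "slide": [-0.187, 0.022, 0], "spin": -0.2},
    {"gripper": 0.06, "slide": [-0.235, 0.028, 0], "spin": -0.25},
    {"gripper": 0.06, "slide": [-0.282, 0.033, 0], "spin": -0.3},
    {"gripper": 0.06, "slide": [-0.328, 0.039, 0], "spin": -0.35},
    {"gripper": 0.06, "slide": [-0.36, 0.043, 0], "spin": -0.35}
  ]
}}

```text
time_s: 19.6
ee_pos: [0.4511, -0.1033, 0.3258]
eef_rot: [3.141, 0.001, 1.904]
force: [0.6, 0.1, -0.1]
grip_width: 0.0601
grip_force: 0.0
```

Call:
{"name": "jog_arm", "arguments": {
  "rows": [
    {"gripper": 0.06, "slide": [-0.004, 0, 0], "spin": 0},
    {"gripper": 0.06, "slide": [-0.004, 0, 0], "spin": 0}
  ]
}}

```text
time_s: 19.8
ee_pos: [0.4525, -0.105, 0.3254]
eef_rot: [3.142, -0.0, 1.902]
force: [0.3, 0.3, -0.2]
grip_width: 0.0598
grip_force: 0.0
```

```bash
python3 - <<'E'
from h import *
wm("reamer",view="pics/w4.png")
E
```

```text
[ 0.45254002 -0.10497866  0.32541559] [ 3.14152092e+00 -7.38676601e-05  1.90208559e+00] 19.8
reamer 0.95 92 308 [ 0. 11. 15.] (array([ 323.5, -189.7]), array([253.4,  27.9]), 48.9)
reamer 0.86 312 220 [ 8. 13. 15.] (array([445.7, -84.9]), array([ 13.4, 118. ]), 18.8)
reamer 0.7 176 184 [ 1. 12. 15.] (array([331.9, -92.9]), array([117.6,  15.4]), 83.9)
```

View pics/w4.png

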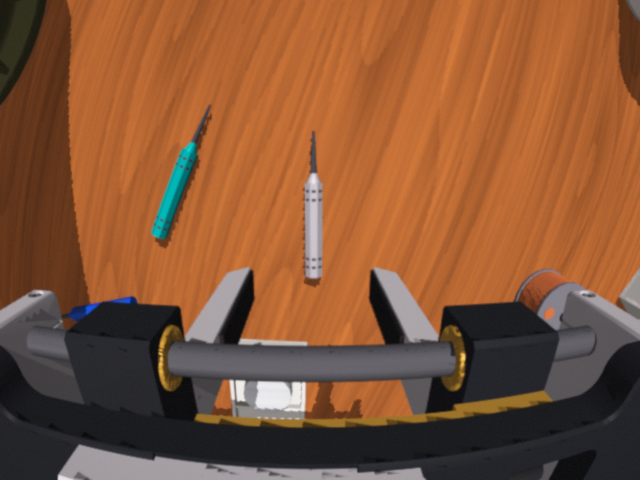

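The steel reamer is centred between the fingers at (313,205) and aligned with the tool.

Call:
{"name": "jog_arm", "arguments": {
  "rows": [
    {"gripper": 0.06, "slide": [0, 0, 0.05], "spin": 0},
    {"gripper": 0.05, "slide": [0, 0, 0.09], "spin": 0},
    {"gripper": 0.04, "slide": [0, 0, 0.115], "spin": 0},
    {"gripper": 0.04, "slide": [0, 0, 0.123], "spin": 0},
    {"gripper": 0.04, "slide": [0, 0, 0.123], "spin": 0},
    {"gripper": 0.0, "slide": [0, 0, 0.123], "spin": 0},
    {"gripper": 0.0, "slide": [0, 0, 0.123], "spin": 0},
    {"gripper": 0.0, "slide": [0, 0, 0.123], "spin": 0}
  ],
  "squeeze": 15
}}

```text
time_s: 20.7
ee_pos: [0.4528, -0.1045, 0.2034]
eef_rot: [3.14, 0.001, 1.904]
force: [0.3, -0.5, -0.4]
grip_width: 0.0192
grip_force: 0.0
```

Call:
{"name": "jog_arm", "arguments": {
  "rows": [
    {"gripper": 0.0, "slide": [0, 0, 0], "spin": 0},
    {"gripper": 0.0, "slide": [0, 0, 0], "spin": 0},
    {"gripper": 0.0, "slide": [0, 0, 0], "spin": 0}
  ]
}}

```text
time_s: 21.0
ee_pos: [0.4528, -0.1046, 0.2031]
eef_rot: [3.141, 0.001, 1.904]
force: [-1.6, 1.3, 7.8]
grip_width: 0.0135
grip_force: 15.0
```

Call:
{"name": "jog_arm", "arguments": {
  "rows": [
    {"gripper": 0.0, "slide": [0, 0, -0.045], "spin": 0},
    {"gripper": 0.0, "slide": [-0.02, -0.004, -0.08], "spin": 0},
    {"gripper": 0.0, "slide": [-0.065, -0.012, -0.08], "spin": 0.01},
    {"gripper": 0.0, "slide": [-0.11, -0.02, -0.08], "spin": 0.02},
    {"gripper": 0.0, "slide": [-0.155, -0.028, -0.08], "spin": 0.037},
    {"gripper": 0.0, "slide": [-0.2, -0.036, -0.08], "spin": 0.037},
    {"gripper": 0.0, "slide": [-0.245, -0.043, -0.08], "spin": 0.037},
    {"gripper": 0.0, "slide": [-0.272, -0.048, -0.08], "spin": 0.037}
  ]
}}

```text
time_s: 21.8
ee_pos: [0.4958, -0.3801, 0.2823]
eef_rot: [3.142, 0.0, 1.865]
force: [-0.7, 0.7, -1.1]
grip_width: 0.0135
grip_force: 15.0
```

```bash
python3 - <<'E'
from h import *
wm("jar","narrow_tray",view="pics/w5.png")
E
```

```text
[ 0.49583347 -0.38009292  0.28228027] [3.14158902e+00 3.39168435e-04 1.86515881e+00] 21.8
jar 0.97 317 51 [18. 37. 38.] (array([ 460. , -254.2]), array([42. , 44.4]), 15.0)
narrow_tray 0.63 312 146 [ 2.  3. 12.] (array([ 477.5, -320.4]), array([ 74.5, 213.2]), 17.1)
```

View pics/w5.png

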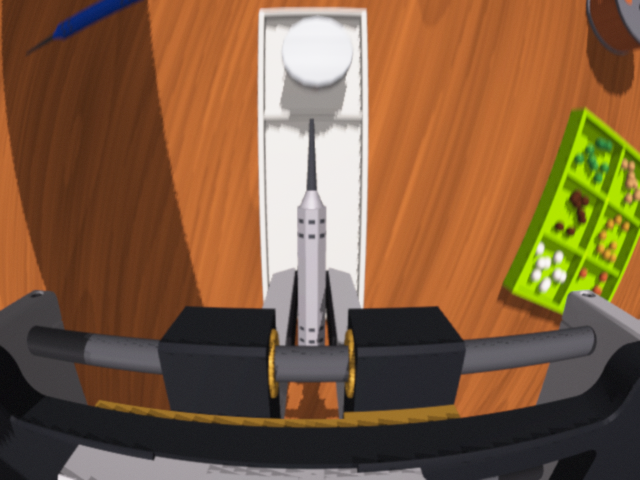

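Jar stands in the short well (317,51), and the reamer (312,230) is lined up over the long well.

Call:
{"name": "jog_arm", "arguments": {
  "rows": [
    {"gripper": 0.0, "slide": [0.003, 0, 0.03], "spin": 0},
    {"gripper": 0.0, "slide": [0.003, 0, 0.055], "spin": 0},
    {"gripper": 0.0, "slide": [0.003, 0, 0.07], "spin": 0},
    {"gripper": 0.0, "slide": [0.003, 0, 0.0755], "spin": 0},
    {"gripper": 0.0, "slide": [0.003, 0, 0.076], "spin": 0},
    {"gripper": 0.0, "slide": [0.003, 0, 0.076], "spin": 0},
    {"gripper": 0.028, "slide": [0.003, 0, 0.076], "spin": 0},
    {"gripper": 0.028, "slide": [0.003, 0, 0.076], "spin": 0}
  ]
}}

```text
time_s: 22.75
ee_pos: [0.4954, -0.3744, 0.2071]
eef_rot: [3.141, 0.001, 1.867]
force: [-0.2, 0.2, -0.6]
grip_width: 0.026
grip_force: 0.0
```

Call:
{"name": "jog_arm", "arguments": {
  "rows": [
    {"gripper": 0.028, "slide": [0, 0, 0], "spin": 0},
    {"gripper": 0.028, "slide": [0, 0, -0.04], "spin": 0},
    {"gripper": 0.028, "slide": [0, 0, -0.09], "spin": 0},
    {"gripper": 0.028, "slide": [0, 0, -0.14], "spin": 0},
    {"gripper": 0.028, "slide": [0, 0, -0.17], "spin": 0},
    {"gripper": 0.028, "slide": [-0.02, 0, -0.17], "spin": 0},
    {"gripper": 0.028, "slide": [-0.02, 0, -0.17], "spin": 0}
  ]
}}

```text
time_s: 23.45
ee_pos: [0.501, -0.3946, 0.3774]
eef_rot: [3.141, 0.002, 1.866]
force: [-1.2, 0.2, -1.0]
grip_width: 0.0283
grip_force: 0.0
```

```bash
python3 - <<'E'
from h import *
wm("jar","reamer","narrow_tray")
p,d=cams.camera("top"); cv2.imwrite("pics/t9.png",p[:,:,::-1])
p,d=cams.camera("scene"); cv2.imwrite("pics/s9.png",p[:,:,::-1])
for n in("crimper","reamer","vial","jar","small_spool","broad_tray","narrow_tray","large_spool","sorting_tray"):
    for r in finder.masks_of(n,"scene")[:3]:
        P=cloud("scene",d,r["region"]);zt=np.percentile(P[:,2],90)
        if r["confidence"]>.4: print(n,round(r["confidence"],2),np.round(zt,4),rect(P[P[:,2]>zt-.008]))
E
```

```text
[ 0.50102592 -0.39455647  0.377362  ] [3.14061408e+00 1.88754425e-03 1.86595610e+00] 23.45
jar 0.76 314 61 [14. 37. 38.] (array([ 460.1, -254.5]), array([42.5, 43.1]), 27.8)
reamer 0.98 311 187 [11. 16. 18.] (array([ 488.6, -355. ]), array([ 13.4, 117.6]), 16.8)
reamer 0.62 143 24 [ 5. 12. 15.] (array([ 266.6, -255.8]), array([112. ,  15.7]), 32.0)
narrow_tray 0.67 311 149 [ 2.  3. 12.] (array([ 478.8, -324.5]), array([ 74.8, 221.5]), 17.1)
crimper 0.67 0.0177 (array([417.7, 294. ]), array([ 39.1, 129.8]), 1.1)
reamer 0.89 0.0146 (array([ 420.5, -283. ]), array([ 65.5, 337.6]), 75.1)
reamer 0.68 0.0175 (array([ 491.5, -356.2]), array([ 15.2, 111.9]), 17.8)
reamer 0.61 0.0139 (array([ 335.1, -103.2]), array([95.3, 13.5]), 83.9)
vial 0.65 0.0628 (array([498.3, 347.9]), array([28. , 31.9]), 13.8)
small_spool 0.91 0.032 (array([495.2, 267.9]), array([37.7, 41.7]), 38.0)
broad_tray 0.77 0.0116 (array([453.2, 301.2]), array([168.3, 162.7]), 88.6)
narrow_tray 0.88 0.0116 (array([ 481.2, -323.5]), array([ 77.1, 222.5]), 17.0)
narrow_tray 0.5 0.0177 (array([415.4, 293.7]), array([ 39.6, 130.3]), 3.1)
sorting_tray 0.82 0.0171 (array([ 723.1, -289.4]), array([161.3, 121.7]), 85.4)
```

View pics/t9.png

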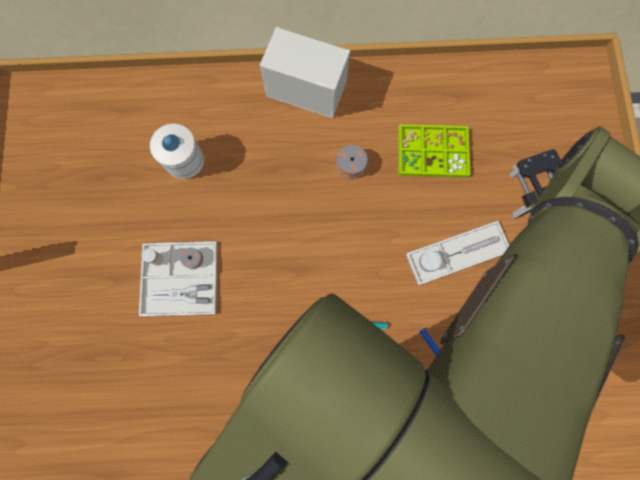

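View pics/s9.png

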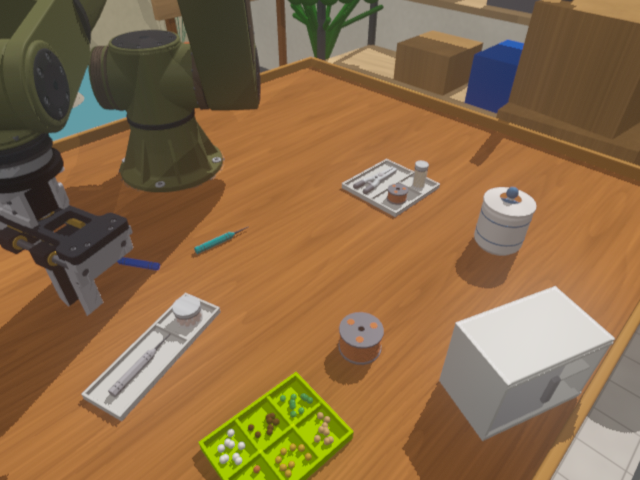

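Both kits are in place: crimper (183,294), spool (190,258) and vial (150,256) in the broad tray, jar (432,260) and reamer (475,248) in the narrow one. Heights and positions all fit, and the tray, canister and large spool haven't been disturbed.

```bash
python3 -c "
from station import workorder
print(workorder.hand_in())"
```

```text
the job is handed in; nothing more can be done
None
```

Both kits are made up and the job is handed in at about 24 s of the 128 s allowed; the last camera check showed every item on the floor of its well within tolerance, but the hand-in returned no verdict.

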